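Rehang a plate cabinet door: start the pin, hold the knuckles in line

ROBOT

A 6-joint arm with a two-finger parallel gripper is mounted at the origin on the work surface. World frame = base frame: x ahead of the robot, y to its left, z up, the work surface at z = 0. Lengths are in m, angles in rad, forces in N, time in s.
With the tool pointing down it reaches from about 0.375 to 0.9 m from the base axis. Payload 3.1 kg.
Tool frame: the origin (TCP) lies between the finger pads; the fingertips stand 8 mm ahead of it and the grasp point (between the pads) lies 11 mm behind it; z points along the fingers, y is the line along which they close (so a half turn about z gives the same grasp; the last joint's range is limited). The gripper opens to 85 mm and grips with 20 to 120 N. Pads are 22 mm wide; open, the fingers measure 114 mm over their backs; the gripper's body (76 mm by 85 mm) begins 54 mm behind the grasp point. The pads swing forward as they close: fully open they stand 13 mm farther back than shut.
Start: joints at [-1.329, 0.527, 1.433, -0, 1.181, -0.178], TCP at [0.255, -0.571, 0.239] pointing down, gripper open.
Joint ranges: [-3.08, 3.08], [-0.75, 2.2], [0.22, 2.44], [-1.43, 4.57], [0, 2.65], [-2.85, 2.85]. Speed limits (rad/s): [2.79, 2.79, 3.14, 3.14, 3.14, 3.14].

INTERFACE

Orientations are given as [roll, pitch, yaw] about the fixed x, y, z axes, in that order (R = Rz(yaw) Ry(pitch) Rx(roll)).
In Python, from bench import r gives the robot as it stands.
- The arm moves only by the tool move_arm, never from a script. Its argument "targets" is text: rows parted by semicolons, each of 4 numbers parted by spaces: the shift along the tool's x, y, z in mm, then the turn about the tool's z in degrees. In form: x y z roll; .... A call has 1 to 20 rows; each row is the pose to reach, as a shift and turn from the pose commanded when the call began, along the tool's axes at that moment; what a row does not reach only later rows make up. A row lasts 1/12 s, in which the tool goes at most 41.7 mm and 7.16 degrees, less where a joint would pass 70% of its speed; a pose out of reach is approached as far as the arm can. A call with a gripper value outside its range is refused whole. "fingers" is the opening, from 0 (shut) to 1 (fully open), set as the call begins (left out, the last holds). The fingers move at their own pace and stop on an object; the grip force is fixed at half the most. Time passes only in rows, so rows that repeat a pose let the fingers close. It gives the time, the measured TCP pose, the force, the opening and the grip force at its end, in the units of the state.
- r.get_state(): the state, without advancing time (a new reading comes with each control period).
- r.snapshot(name): name is "scene" or "top" or "wrist"; returns a dict with "pixels" (400x640x3 uint8, red, green, blue), "z_map" (400x640 float32, m along the optical axis (not along the pixel's ray), 0 where there is no reading), "mtx" (3x3 intrinsics, pixels), "k1" (the pictures are not rectified: a ray, as slopes to the right and down, at radius r is drawn at 1 + k1 r^2 times it, then the intrinsics apply), "view" (4x4, takes a point from world to camera coordinates). Camera axes: x right, y up, looking along -z (the intrinsics and any distortion apply to the point x, -y, -z); pixel columns grow to the right and rows downward; lengths in m; the calibration is good to about 2 mm. A picture is of the moment at which its call begins.
- r.job_done(): hands the job in; it is judged then, once.
The state is a dict: "clock": time; "qpos": joint angles; "qd": joint speeds; "joint_torque": joint torques, N m; "position": TCP position; "tcp_rot": TCP orientation; "ft_force": force on the tool from outside, world axes, zero at the start; "torque": the same for the moment, N m; "grip_width": opening from 0.0 (shut) to 1.0 (fully open); "grip_force": force on a finger pad.
Only numpy, scipy, OpenCV 4.12 (cv2) and the standard library are available. Lean on these libraries where they do the work, as an engineer would, in place of code of your own. Each camera call takes 0.05 s, during which the arm holds its last target. There are 200 camera calls.

TASK

First take the brass hinge pin from the orange rack, push it down into the top hinge knuckle of the white plate cabinet until it stops, and let go of it. Then lift the blue door out of its grey stand, bring its knuckle into the gap between the cabinet's two knuckles so that all the holes line up, with the door upright and sticking straight out from the cabinet's front, and finish still holding it there in the gripper, the door resting on nothing, ready for a colleague to tap the pin through. Leave the bottle, trough and well plate where they are.

Things in the scene. Friction and masses are not known exactly. Their poses are not given: they have to be found in the camera images.
- cabinet: fixed white open-fronted box 140 (x) x 170 (y) x 100 mm high. Origin: centre of its underside; open front faces its -x. A steel hinge leaf on the front's -y edge carries two fixed knuckles, diameter 20, on a vertical axis at x -88, y -73 mm (18 mm out from the front): bottom one 22 to 44 mm, top one 84 to 112 mm above the bench; the 40 mm gap between them is open to the front and both sides.
- pin_mouth (a point): centre of the upper mouth of the cabinet's top knuckle, 112 mm above the bench, on the hinge axis, axes as the cabinet. The hole goes straight down, 8 mm wide, its mouth flared to 11 mm, and has a stop 22 mm below the mouth, so a pin stands there without entering the gap.
- hinge_gap (a point): point on the hinge axis midway between the two fixed knuckles, 64 mm above the bench, where the middle of the door's knuckle belongs; axes as the cabinet.
- pin: loose brass hinge pin, 25 g: round shank 6 mm thick, 42 mm long with chamfered foot; on top a round head 13 mm across, 14 mm high. Origin: centre of its foot; z along the pin to the head. Starts upright in the rack's middle hole, its foot 15 mm, its head 57 to 71 mm above the bench.
- pin_tip (a point): centre of the pin's foot, the end that goes in first.
- rack: fixed orange block 70 x 70 x 30 mm high with five 8 mm wide, 15 mm deep holes; only the middle one holds the pin. Origin: centre of its underside, z up.
- door: loose blue door, 110 to 230 g: panel 96 long (x -50 to 46), 8 thick (y), 100 mm high, steel leaf at its +x end with one knuckle (diameter 20, 8 mm hole, vertical axis at x 64, z 24 to 56). Origin: its underside near mid-length; x points to the knuckle, z up. Grip the bare top edge. Starts upright in the stand, underside 6 mm above the bench; ends with axes as the cabinet's, underside at 24 mm.
- door_hole (a point): middle of the door's knuckle, on its hole's axis, 40 mm above the door's underside; axes as the door.
- stand: fixed grey stand 80 (x) x 60 mm, base 6 mm thick, with two 10 mm thick walls up to 30 mm high that leave a 9.6 mm slot along x for the door. Origin: centre of its underside; the door stands centred in it, axes as the stand's.
- bottle: loose reagent bottle with blue cap, diameter 60, 120 mm high, to be left alone; origin: centre of its underside.
- trough: loose white reagent trough 130 x 45 x 35 mm, to be left alone; origin: centre of its underside.
- plate: loose well plate 85 x 127 x 14 mm with pink wells, to be left alone; origin: centre of its underside.
Mind the look-alikes: they are no part of the job. What is shaped like the door but green is not meant. Several things look just like the cabinet: the one meant starts nearest to the robot's base.

How it is judged:
By the outcome, as a careful person would: the job done as asked, in the order asked, and still so for the second after the job is handed in, while the arm keeps its last pose, push and grip.
It also fails if it takes over 72 s, if anything falls off the work surface, if the arm or the gripper's body presses on something with over 40 N, if the wrist force passes 120 N, or if a joint passes its speed limit or range.

## Working session

There is one attempt and no reset: what is moved stays moved. The work goes in short steps, Python scripts to look and compute and a tool call to move; the robot and the scene stay as the last step left them, time stands still between calls to the robot, and variables do not carry over. Pictures are saved under pics/ and viewed, at most 10 in all, crops included, and the job is handed in when it is done.

Besides the shell and the picture viewer there is one more tool, called as name(argument=value, ...) on one line, values as JSON. move_arm: Moves the arm, as the interface text tells. Its arguments: {"type":"object","properties":{"targets":{"type":"string"},"fingers":{"type":"number"}},"required":["targets"]}

```bash
mkdir -p pics; cat > h.py <<'E'
import numpy as np, cv2
from bench import r
def snap(n):
    s=r.snapshot(n); s={k:(np.array(v) if k!='k1' else v) for k,v in s.items()}; return s
def save(s,f,crop=None,sc=1):
    im=s['pixels'][:,:,::-1]
    if crop: a,b,c,d=crop; im=im[b:d,a:c]
    cv2.imwrite('pics/'+f,cv2.resize(im,None,fx=sc,fy=sc,interpolation=cv2.INTER_CUBIC))
def slopes(s,uv):
    uv=np.atleast_2d(np.float64(uv)); K=s['mtx']
    d=(uv-[K[0,2],K[1,2]])/[K[0,0],K[1,1]]; u=d.copy()
    for _ in range(20): u=d/(1+s['k1']*(u**2).sum(1,keepdims=True))
    return u
def rays(s,uv):
    u=slopes(s,uv); V=s['view']; R=V[:3,:3]; c=-R.T@V[:3,3]
    d=np.c_[u[:,0],-u[:,1],-np.ones(len(u))]@R
    return c,d
def onz(s,uv,z):
    c,d=rays(s,uv); return c+d*((z-c[2])/d[:,2])[:,None]
def cloud(s,mask=None):
    z=s['z_map']; m=z>0
    if mask is not None: m&=mask
    v,u=np.nonzero(m); c,d=rays(s,np.c_[u,v]); return c+d*z[v,u][:,None], np.c_[u,v]
def proj(s,P):
    P=np.atleast_2d(P); V=s['view']; q=P@V[:3,:3].T+V[:3,3]
    x=np.c_[q[:,0],-q[:,1]]/-q[:,2:]; x=x*(1+s['k1']*(x**2).sum(1,keepdims=True))
    return x@s['mtx'][:2,:2].T+s['mtx'][:2,2]
E
python3 - <<'E'
from h import *
for n in('scene','top'):
    s=snap(n); save(s,n+'.png'); V=s['view']; print(n,-V[:3,:3].T@V[:3,3],s['mtx'],s['k1'],(s['z_map']>0).mean())
print(r.get_state())
E
```

```text
scene [ 1.45888533 -0.03639047  0.67729328] [[427.25138169   0.         313.98374066]
 [  0.         427.25138169 204.12151796]
 [  0.           0.           1.        ]] 0.029679804969297896 0.99619921875
top [ 0.48405741 -0.03004663  1.16700049] [[369.00595257   0.         317.67358842]
 [  0.         369.00595257 199.34072535]
 [  0.           0.           1.        ]] -0.025402240294589856 0.9958984375
{'clock': 0.1, 'qpos': array([-1.32952967e+00,  5.28406839e-01,  1.43375699e+00, -2.40899725e-06,
        1.18140250e+00, -1.78500272e-01]), 'qd': array([ 0.0034211 , -0.00181995, -0.00326394, -0.00045056, -0.00043786,
        0.00087414]), 'joint_torque': array([ 1.65540951e-04, -4.43303311e+01, -1.78586644e+01, -2.67777577e-04,
        3.88905595e-03,  2.74486302e-05]), 'position': array([ 0.25459288, -0.57011649,  0.23841625]), 'tcp_rot': array([-3.13964994e+00, -3.48242420e-04,  4.19767512e-01]), 'ft_force': array([ 0.12001896,  0.20492264, -0.87928091]), 'torque': array([-0.04487289, -0.02781866,  0.02225028]), 'grip_force': 0.0, 'grip_width': 1.0002713327607333}
```

View pics/scene.png

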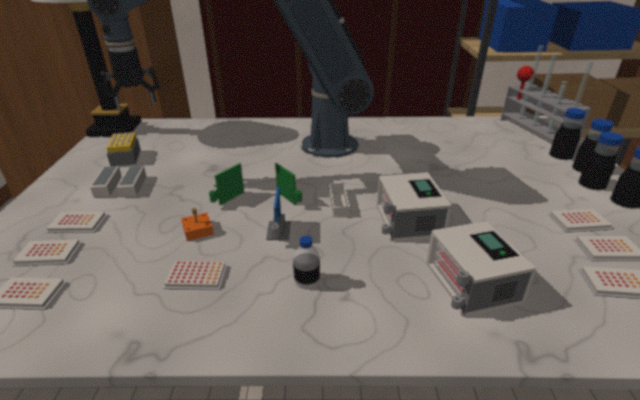

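View pics/top.png

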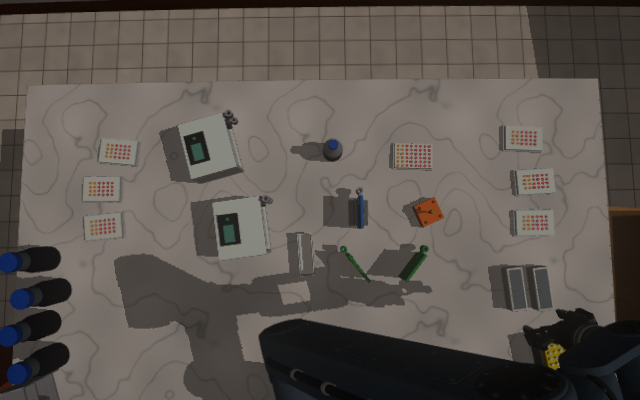

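Scene view: the cabinets are at (413,203) and (480,262), the blue door at (278,212), green look-alikes at (229,185) and (288,183), and the orange rack at (197,226).
In the top view, the candidates are:
- **Cabinet:** (241,228) or (210,147). I choose (241,228), which is nearest the base; its knuckle is at (265,200).
- **Door:** blue at (361,209), green at (355,263) and (413,263). I choose the blue one.
- **Pin:** in the orange rack at (428,212).

```bash
cat > m1.py <<'E'
from h import *
s=snap('top'); save(s,'crop.png',(200,170,460,270),3)
hsv=cv2.cvtColor(s['pixels'],cv2.COLOR_RGB2HSV); H,S,Vv=cv2.split(hsv)
P,uv=cloud(s); Z=np.zeros((400,640,3)); Z[uv[:,1],uv[:,0]]=P
def box(m,name):
    p=Z[m][:,:2].astype(np.float32)*1000; print(name,m.sum(),cv2.minAreaRect(p),'mean',p.mean(0),'z',np.median(Z[m][:,2]))
win=lambda a,b,c,d:(lambda M:(M.__setitem__((slice(b,d),slice(a,c)),True),M)[1])(np.zeros((400,640),bool))
z=Z[:,:,2]
box(win(205,185,275,270)&(abs(z-.1)<.006),'cab top')
box(win(255,185,285,215)&(z>.106),'knuckle top')
box(win(345,180,380,235)&(H>95)&(H<125)&(S>110)&(abs(z-.106)<.012),'door top')
box(win(345,180,380,235)&(z>.045)&(z<.075),'door knuckle')
box(win(405,190,450,235)&(H<18)&(S>150)&(abs(z-.03)<.006),'rack')
box(win(405,190,450,235)&(z>.05),'pin')
print(s['view'])
w=snap('wrist'); V=w['view']; print('wrist cam',-V[:3,:3].T@V[:3,3],V[:3,:3],w['mtx'][0,0],w['k1'])
E
python3 m1.py
```

```text
cab top 2838 ((493.4648742675781, 193.9763641357422), (170.343017578125, 168.98741149902344), 7.565637111663818) mean [491.47772 205.8728 ] z 0.1005103497013371
knuckle top 37 ((575.6719360351562, 136.67294311523438), (18.044376373291016, 33.446842193603516), 4.382977485656738) mean [575.6716 129.6862] z 0.11067755337935159
door top 85 ((536.9072875976562, -146.92129516601562), (6.3579254150390625, 92.40135955810547), 88.91207122802734) mean [ 540.38916 -147.46725] z 0.10645865725587966
door knuckle 78 ((549.8086547851562, -149.67733764648438), (122.7409439086914, 17.889019012451172), 2.937333106994629) mean [ 572.0613  -145.45332] z 0.06012685694473874
rack 466 ((536.1995849609375, -363.96832275390625), (69.30826568603516, 70.6111068725586), 23.706382751464844) mean [ 535.6444  -362.90912] z 0.030384221987327487
pin 20 ((534.966064453125, -364.1176452636719), (12.940122604370117, 9.455705642700195), 82.41777801513672) mean [ 535.2306  -363.18002] z 0.07128519917313902
[[-0.00884765 -0.99993128 -0.00769121 -0.01678615]
 [ 0.99658494 -0.009449    0.08203154 -0.57841908]
 [-0.08209857 -0.00693916  0.99660006 -1.12350083]
 [ 0.          0.          0.          1.        ]]
wrist cam [ 0.31509811 -0.54371428  0.37181384] [[ 0.40751766 -0.9131938  -0.00253609]
 [ 0.88202574  0.39432511 -0.2579502 ]
 [ 0.23655856  0.10288236  0.96615489]] 282.88939666980855 -0.012473744434279642
```

View pics/crop.png

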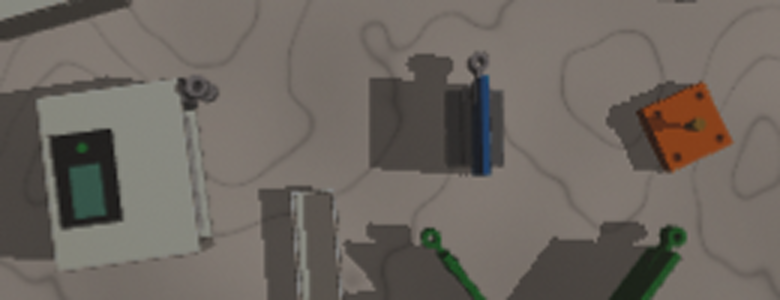

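The crop confirms the choice: cabinet knuckle at crop (198,87), blue door with its knuckle at (478,62), pin in the orange rack at (695,125). Next I'll move above the pin.

move_arm(targets="340 -75 0 0;340 -75 0 0;340 -75 0 0;340 -75 0 0;340 -75 0 0;340 -75 0 0;340 -75 40 0;340 -75 60 0;340 -75 80 0;340 -75 88 0;340 -75 88 0;340 -75 88 0;340 -75 88 0;340 -75 88 0", fingers=1)

```text
clock: 1.37
position: [0.5346, -0.3658, 0.1533]
tcp_rot: [3.138, -0.001, 0.418]
ft_force: [-0.3, -0.4, 0.9]
grip_width: 1.0
grip_force: 0.0
```

```bash
cat > m2.py <<'E'
from h import *
s=snap('wrist'); save(s,'w1.png'); st=r.get_state(); print(st['position'],st['tcp_rot'],st['clock'])
P,uv=cloud(s); ok=(P[:,2]>.045)&(P[:,2]<.08)&(np.hypot(P[:,0]-.535,P[:,1]+.3635)<.03)
p=P[ok]; t=p[p[:,2]>.068]; print(len(t),'head top circle',cv2.minEnclosingCircle((t[:,:2]*1000).astype(np.float32)),t[:,2].mean(),np.median(t,0))
E
python3 m2.py
```

```text
[ 0.53455534 -0.36565236  0.15332584] [ 3.13816563e+00 -1.16233988e-03  4.17792001e-01] 1.4167
197 head top circle ((536.49365234375, -362.7591857910156), 6.5479302406311035) 0.06962834061241271 [ 0.53677977 -0.36261746  0.06963667]
```

View pics/w1.png

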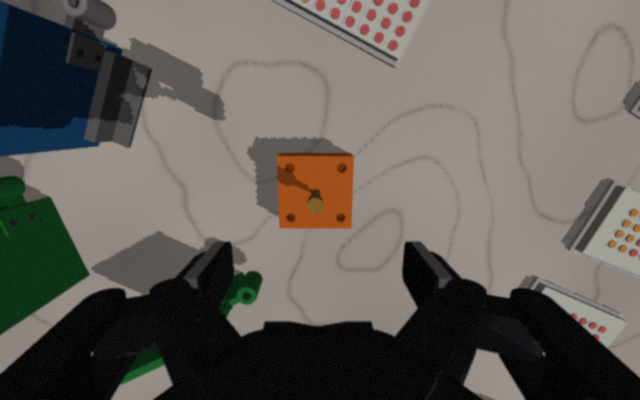

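The wrist view shows the pin head at (315,203), on the centre of the rack. I'll correct the offset and descend.

move_arm(targets="3 -2 20 0;3 -2 45 0;3 -2 70 0;3 -2 90 0;3 -2 97 0;3 -2 99 0;3 -2 99 0;3 -2 99 0;3 -2 99 0")

```text
clock: 2.17
position: [0.5374, -0.3616, 0.0541]
tcp_rot: [3.138, -0.001, 0.42]
ft_force: [0.8, 1.0, 0.3]
grip_width: 1.0
grip_force: 0.0
```

```bash
cat > m3.py <<'E'
from h import *
s=snap('wrist'); save(s,'w2.png'); st=r.get_state(); print(st['position'],st['tcp_rot'],st['clock'],st['ft_force'])
P,uv=cloud(s); ok=(P[:,2]>.045)&(P[:,2]<.08)&(np.hypot(P[:,0]-.535,P[:,1]+.3635)<.02)
p=P[ok]; t=p[p[:,2]>.067]; print(len(t),'head top circle',cv2.minEnclosingCircle((t[:,:2]*1000).astype(np.float32)),t[:,2].mean())
E
python3 m3.py
```

```text
[ 0.53738144 -0.36140931  0.05400407] [ 3.13875956e+00 -1.15595934e-03  4.19724078e-01] 2.2167 [-0.02280896 -0.53215668  1.14946251]
585 head top circle ((536.7979736328125, -366.64202880859375), 7.199904918670654) 0.06938535240441819
```

```bash
python3 - <<'E'
from h import *
s=snap('wrist'); save(s,'w3.png',(220,120,420,270),4); st=r.get_state()
P,uv=cloud(s); ok=(np.hypot(P[:,0]-.536,P[:,1]+.3635)<.02)
T=st['position']; c,S=np.cos(.4198),np.sin(.4198)
for a,b in((.045,.06),(.06,.066),(.066,.069),(.069,.073)):
    q=P[ok&(P[:,2]>a)&(P[:,2]<b)]; d=q-T
    tx=d[:,0]*c+d[:,1]*S; ty=d[:,0]*S-d[:,1]*c
    print(a,len(q),'tx',np.percentile(tx,[2,50,98])*1000,'ty',np.percentile(ty,[2,50,98])*1000)
E
```

```text
0.045 125 tx [-1.66474398  2.52829011  4.36525253] ty [-1.89899284  3.10433304  9.64951216]
0.06 149 tx [-1.68607549  3.23693559  4.29821837] ty [-1.35789443  3.8817884  10.24847988]
0.066 185 tx [-7.990892    0.02804033  3.99114117] ty [-0.83687809  6.21226737 11.31885767]
0.069 430 tx [-8.03263211 -1.90580943  3.82501607] ty [-0.36126862  4.75693807 10.74933412]
```

View pics/w3.png

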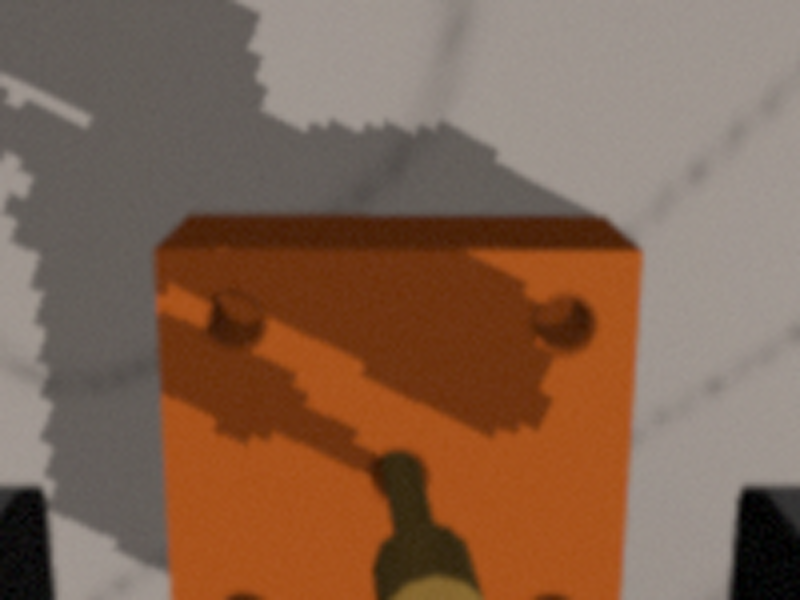

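The crop shows the pin's foot at (400,470) and its head at (432,590). It leans about 4 mm sideways in the hole, along the closing direction, so the flat pads will straighten it. I'll centre on the hole and close.

move_arm(targets="-1.5 1 0 0;-1.5 1 0 0;-1.5 1 0 0")

```text
clock: 2.52
position: [0.5357, -0.3623, 0.0526]
tcp_rot: [3.141, -0.0, 0.42]
ft_force: [-0.4, 0.2, 0.6]
grip_width: 1.001
grip_force: 0.0
```

move_arm(targets="0 0 0 0;0 0 0 0;0 0 0 0;0 0 0 0;0 0 0 0;0 0 0 0;0 0 0 0;0 0 0 0;0 0 0 0;0 0 0 0;0 0 0 0;0 0 0 0;0 0 0 0;0 0 0 0;0 0 0 0", fingers=0)

```text
clock: 3.77
position: [0.5356, -0.3621, 0.0523]
tcp_rot: [-3.142, 0.0, 0.42]
ft_force: [-0.1, 1.2, 0.6]
grip_width: 0.126
grip_force: 58.4
```

move_arm(targets="0 0 -10 0;0 0 -30 0;0 0 -70 0;0 0 -110 0;0 0 -150 0;0 0 -183 0;20 -37 -183 0;39 -73 -183 0;58 -109 -183 0;77 -145 -183 0;97 -182 -183 0;116 -218 -183 0;135 -254 -183 0;155 -290 -183 0;174 -327 -183 0;194 -363 -183 0;213 -400 -183 0;228 -428 -183 0;232 -436 -183 0;232 -436 -183 0")

```text
clock: 5.43
position: [0.5694, 0.1332, 0.2358]
tcp_rot: [-3.142, -0.001, 0.424]
ft_force: [-1.0, -0.9, -0.5]
grip_width: 0.127
grip_force: 58.7
```

move_arm(targets="0 0 0 0;0 0 0 0;0 0 0 0")

```text
clock: 5.68
position: [0.5699, 0.1289, 0.2354]
tcp_rot: [3.141, 0.0, 0.418]
ft_force: [-0.1, 0.5, 0.1]
grip_width: 0.122
grip_force: 58.7
```

```bash
python3 - <<'E'
from h import *
s=snap('wrist'); save(s,'w4.png'); st=r.get_state(); print(st['position'],st['tcp_rot'],st['grip_width'],st['grip_force'])
P,uv=cloud(s); np.savez('w4.npz',P=P,uv=uv)
q=P[(P[:,2]>.108)&(P[:,2]<.116)&(np.hypot(P[:,0]-.575,P[:,1]-.131)<.04)]*1000
print(len(q),cv2.minEnclosingCircle(q[:,:2].astype(np.float32)),np.median(q,0))
E
```

```text
[0.56987545 0.12886045 0.23536959] [3.14138726e+00 3.23699132e-04 4.17410144e-01] 0.1216810539074486 58.69584560394287
329 ((576.141845703125, 130.2390594482422), 10.763134956359863) [576.05212867 130.23884264 110.43022078]
```

View pics/w4.png

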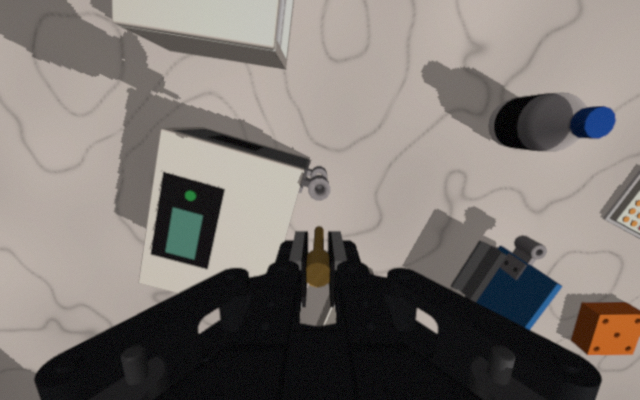

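The knuckle is at (319,187) and the pin foot at (319,229). I'll measure the foot in the same view.

```bash
cat > foot.py <<'E'
from h import *
def run(kn=None):
    s=snap('wrist'); st=r.get_state(); T=st['position']; yaw=st['tcp_rot'][2]; c,S=np.cos(yaw),np.sin(yaw)
    P,uv=cloud(s); d=(P-T)*1000; t=np.c_[d[:,0]*c+d[:,1]*S,d[:,0]*S-d[:,1]*c,-d[:,2]]
    near=(np.hypot(t[:,0],t[:,1])<12)
    for a in range(10,44,4):
        k=near&(t[:,2]>a)&(t[:,2]<a+4)
        if k.sum()>5: print('depth',a,k.sum(),'tx max',np.percentile(t[k,0],95).round(2),'ty',np.percentile(t[k,1],[3,50,97]).round(2))
    k=near&(t[:,2]>18)&(t[:,2]<42)
    i=uv[k]; print('lowest tz',np.percentile(t[k,2],98),'top row',i[:,1].min(),'cols at top',i[i[:,1]<i[:,1].min()+2][:,0])
    q=P[(P[:,2]>.109)&(P[:,2]<.116)&(np.hypot(P[:,0]-.576,P[:,1]-.130)<.014)]*1000
    (cx,cy),R=cv2.minEnclosingCircle(q[:,:2].astype(np.float32)); dx,dy=cx-T[0]*1000,cy-T[1]*1000
    print('T',T,'yaw',yaw,'F',st['ft_force'],'knuckle',cx,cy,R,len(q),np.median(q[:,2]),'tool',dx*c+dy*S,dx*S-dy*c)
    return s
if __name__=='__main__': run()
E
python3 foot.py
```

```text
depth 10 35 tx max 3.0 ty [-2.32  0.46  3.23]
depth 14 28 tx max 2.99 ty [-2.38  0.47  3.33]
depth 18 30 tx max 3.03 ty [-1.86  0.47  3.4 ]
depth 22 27 tx max 3.18 ty [-1.89  1.06  3.47]
depth 26 23 tx max 3.34 ty [-1.95  1.08  3.52]
depth 30 24 tx max 3.36 ty [-2.01  1.1   3.62]
depth 34 10 tx max 3.2 ty [-1.87  0.48  2.85]
lowest tz 35.42323463317786 top row 226 cols at top [318 319 316 317 318 319 320 321]
T [0.56992196 0.12897696 0.23537131] yaw 0.4174289383990242 F [-0.0444791  -0.16568804 -0.2000938 ] knuckle 576.1192626953125 130.33929443359375 10.801098823547363 306 110.49565519420135 tool 6.217472179902051 1.2670971560082425
```

move_arm(targets="3 0 15 0;6 0.5 35 0;6 0.5 55 0;6 0.5 70 0;6 0.5 75 0;6 0.5 75 0;6 0.5 75 0;6 0.5 75 0;6 0.5 75 0")

```text
clock: 6.53
position: [0.5764, 0.1325, 0.1616]
tcp_rot: [3.141, -0.002, 0.42]
ft_force: [0.1, 0.2, 0.4]
grip_width: 0.121
grip_force: 58.7
```

```bash
python3 - <<'E'
from foot import *
s=run(); save(s,'w5.png',(260,180,380,270),6)
E
```

```text
depth 10 29 tx max 3.11 ty [-1.81  1.05  3.28]
depth 14 32 tx max 3.13 ty [-2.35  0.51  3.37]
depth 18 28 tx max 3.36 ty [-1.8   0.81  3.43]
depth 22 27 tx max 3.43 ty [-1.85  1.11  3.5 ]
depth 26 26 tx max 3.36 ty [-1.93  0.83  3.6 ]
depth 30 21 tx max 3.59 ty [-1.59  1.15  3.3 ]
depth 34 10 tx max 3.58 ty [-1.83  0.86  3.36]
lowest tz 35.118290461464525 top row 226 cols at top [318 319 316 317 318 319 320 321]
T [0.5762053  0.13254651 0.16150797] yaw 0.4196624947309784 F [-0.51260463 -0.07920457 -0.86659304] knuckle 576.1990966796875 130.48269653320312 10.842256546020508 439 110.50184667592974 tool -0.8465721037596519 1.882195722012027
```

View pics/w5.png

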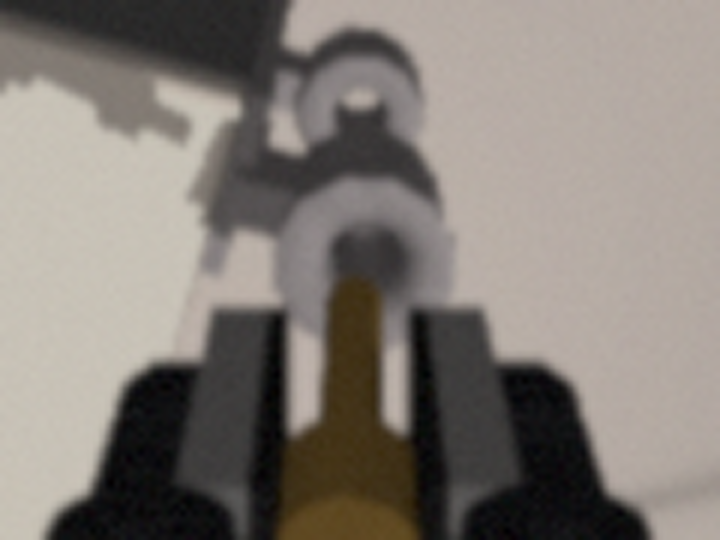

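The crop shows the knuckle centre near (365,258) and the pin foot at (354,285), so I need to shift about +1.1 mm in tool y and -1.1 mm in tool x. I'll do that, then lower gently.

move_arm(targets="-1 1.1 0 0;-1.1 1.1 4 0;-1.1 1.1 8 0;-1.1 1.1 11 0;-1.1 1.1 14 0;-1.1 1.1 16 0;-1.1 1.1 17 0;-1.1 1.1 17 0;-1.1 1.1 17 0;-1.1 1.1 17 0")

```text
clock: 7.42
position: [0.575, 0.1312, 0.1434]
tcp_rot: [3.142, -0.0, 0.42]
ft_force: [0.9, -0.3, -0.2]
grip_width: 0.122
grip_force: 58.7
```

```bash
python3 foot.py
```

```text
depth 10 32 tx max 2.91 ty [-1.93  0.34  3.13]
depth 14 33 tx max 3.08 ty [-2.47  0.35  3.19]
depth 18 26 tx max 3.04 ty [-1.98  0.93  3.27]
depth 22 29 tx max 3.22 ty [-2.02  0.35  3.32]
depth 26 26 tx max 3.54 ty [-2.08  0.97  3.41]
depth 30 438 tx max 10.22 ty [-7.78  0.36 10.37]
depth 34 94 tx max 10.85 ty [-5.72  1.61  7.43]
depth 38 60 tx max 10.46 ty [-9.77  0.69  8.3 ]
depth 42 99 tx max 10.47 ty [-10.95  -5.52   9.53]
lowest tz 41.46272900673658 top row 212 cols at top [318 314 315 316 317 318 319 320 321 322 323 324]
T [0.57503936 0.13113726 0.1434573 ] yaw 0.41979752078677257 F [-0.6232243   0.37149315 -0.02677963] knuckle 576.2814331054688 130.19044494628906 10.835561752319336 501 110.57398330786461 tool 0.7483231558104259 1.3708457433276688
```

The foot is in with no side force. I'll continue to the stop.

move_arm(targets="0.3 0.5 3 0;0.3 0.5 6 0;0.3 0.5 9 0;0.3 0.5 12 0;0.3 0.5 14 0;0.3 0.5 15 0;0.3 0.5 15 0;0.3 0.5 15 0")

```text
clock: 8.13
position: [0.5753, 0.1308, 0.1282]
tcp_rot: [-3.141, 0.0, 0.42]
ft_force: [0.8, -0.3, -0.3]
grip_width: 0.125
grip_force: 58.7
```

move_arm(targets="0 0 1 0;0 0 1.5 0;0 0 2 0;0 0 2 0;0 0 2 0")

```text
clock: 8.55
position: [0.5758, 0.1309, 0.127]
tcp_rot: [3.141, -0.001, 0.42]
ft_force: [-0.1, -0.5, 5.4]
grip_width: 0.122
grip_force: 59.1
```

move_arm(targets="0 0 0.5 0;0 0 1 0;0 0 1 0;0 0 1 0")

```text
clock: 8.88
position: [0.5762, 0.1309, 0.1267]
tcp_rot: [3.141, -0.002, 0.42]
ft_force: [-1.0, -0.0, 10.2]
grip_width: 0.12
grip_force: 59.5
```

move_arm(targets="0 0 -1.5 0;0 0 -1.5 0;0 0 -1.5 0;0 0 -1.5 0;0 0 -1.5 0;0 0 -1.5 0;0 0 -1.5 0;0 0 -1.5 0;0 0 -1.5 0;0 0 -1.5 0;0 0 -10 0;0 0 -30 0;0 0 -60 0;0 0 -90 0;0 0 -110 0;0 0 -110 0;0 0 -110 0;0 0 -110 0", fingers=1)

```text
clock: 10.38
position: [0.5746, 0.1308, 0.235]
tcp_rot: [-3.141, 0.001, 0.42]
ft_force: [0.1, 0.8, 1.0]
grip_width: 1.001
grip_force: 0.0
```

```bash
python3 - <<'E'
from h import *
s=snap('wrist'); save(s,'w6.png',(220,120,420,270),4); st=r.get_state(); print(st['position'],st['tcp_rot'])
P,uv=cloud(s); P=P*1000; d=np.hypot(P[:,0]-576,P[:,1]-130.5)
q=P[(P[:,2]>140)&(P[:,2]<150)&(d<20)]; print('pin head',len(q),cv2.minEnclosingCircle(q[:,:2].astype(np.float32)),np.median(q,0))
# cabinet top & yaw
Z=np.zeros((400,640)); Z[uv[:,1],uv[:,0]]=P[:,2]
q=P[(abs(P[:,2]-100)<5)&(P[:,0]<600)&(P[:,1]>100)&(P[:,1]<330)]
print('cab top',len(q),cv2.minAreaRect(q[:,:2].astype(np.float32)))
E
```

```text
[0.57432783 0.13073374 0.2342756 ] [-3.14061141e+00  2.44247843e-03  4.19772370e-01]
pin head 205 ((572.3016357421875, 129.81639099121094), 6.605702877044678) [572.96304286 130.18624318 144.28494734]
cab top 18204 ((494.4748840332031, 196.670166015625), (169.9259796142578, 163.086669921875), 7.6246514320373535)
```

View pics/w6.png

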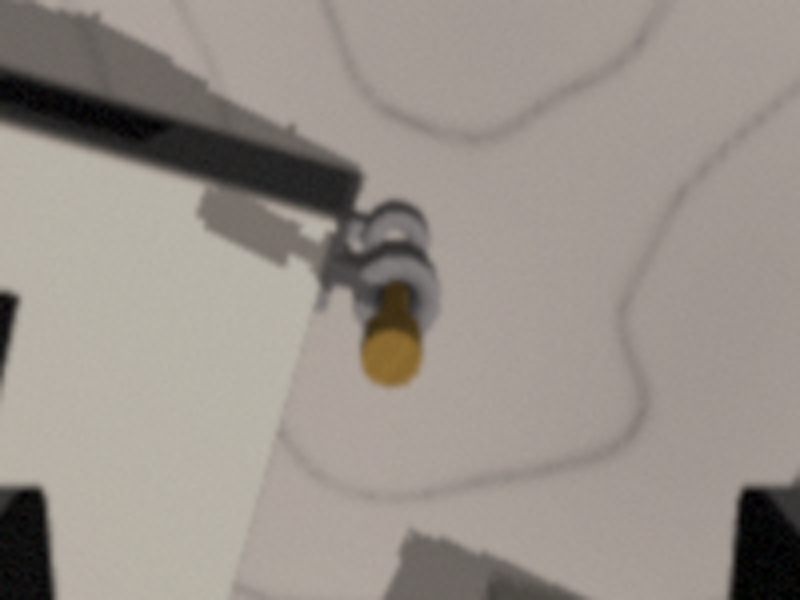

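The crop shows the pin standing in the top knuckle, head at (391,357), with its measured top about 145 mm above the bench, so it is seated. Next, the door.

move_arm(targets="-20 33 0 3;-40 66 0 8;-60 99 0 13;-80 132 0 18;-100 165 0 22;-120 198 0 24;-135 224 0 24;-145 240 0 24;-145 240 0 24;-145 240 0 24;-145 240 0 24;-145 240 0 24")

```text
clock: 11.43
position: [0.5405, -0.146, 0.2346]
tcp_rot: [-3.14, 0.002, 0.002]
ft_force: [-0.2, 0.2, 0.0]
grip_width: 1.0
grip_force: 0.0
```

```bash
cat > door.py <<'E'
from h import *
s=snap('wrist'); st=r.get_state(); T=st['position']*1000; yaw=st['tcp_rot'][2]; print(T,yaw)
hsv=cv2.cvtColor(s['pixels'],cv2.COLOR_RGB2HSV); P,uv=cloud(s); P=P*1000; h=hsv[uv[:,1],uv[:,0]].astype(int)
blue=(h[:,0]>95)&(h[:,0]<125)&(h[:,1]>110)
c=np.hypot(P[:,0]-540,P[:,1]+147)<110
top=P[c&blue&(P[:,2]>101)&(P[:,2]<110)]
print('top z',np.median(top[:,2]),len(top),cv2.minAreaRect(top[:,:2].astype(np.float32)))
v=cv2.fitLine(top[:,:2].astype(np.float32),cv2.DIST_HUBER,0,.01,.01).ravel(); print('line',v,np.degrees(np.arctan(v[1]/v[0])))
k=P[c&(P[:,2]>58)&(P[:,2]<66)&~blue&(P[:,0]>580)]; print('knuckle',len(k),cv2.minEnclosingCircle(k[:,:2].astype(np.float32)),np.median(k,0))
E
python3 door.py
```

```text
[ 540.61207167 -145.94203797  234.8478971 ] 0.002665163883887267
top z 104.6734078600996 737 ((536.9662475585938, -146.81700134277344), (93.59825134277344, 7.6295623779296875), 0.0010946968104690313)
line [ 9.9999714e-01  2.3858580e-03  5.4071436e+02 -1.4684666e+02] 0.13669972
knuckle 281 ((595.9471435546875, -146.99066162109375), 15.952280044555664) [ 599.67416493 -146.78873092   60.32527922]
```

move_arm(targets="2.5 0.2 30 0;2.5 0.2 70 0;2.5 0.2 105 0;2.5 0.2 130 0;2.5 0.2 145 0;2.5 0.2 151 0;2.5 0.2 152 0;2.5 0.2 152 0;2.5 0.2 152 0")

```text
clock: 12.23
position: [0.5444, -0.1477, 0.0845]
tcp_rot: [3.14, -0.002, 0.002]
ft_force: [-0.3, -0.3, 0.3]
grip_width: 0.999
grip_force: 0.0
```

move_arm(targets="0 0 0 0;0 0 0 0;0 0 0 0;0 0 0 0;0 0 0 0;0 0 0 0;0 0 0 0;0 0 0 0;0 0 0 0;0 0 0 0;0 0 0 0;0 0 0 0;0 0 0 0;0 0 0 0;0 0 0 0", fingers=0)

```text
clock: 13.48
position: [0.5434, -0.1477, 0.0835]
tcp_rot: [3.141, -0.0, 0.001]
ft_force: [-0.2, -0.0, 6.0]
grip_width: 0.081
grip_force: 59.4
```

move_arm(targets="0 0 -5 0;0 0 -15 0;0 0 -35 0;0 0 -60 0;0 0 -85 0;0 0 -105 0;0 0 -110 0;0 0 -110 0;0 0 -110 0")

```text
clock: 14.23
position: [0.5426, -0.1474, 0.1927]
tcp_rot: [-3.141, 0.001, 0.001]
ft_force: [-1.0, 0.4, -2.5]
grip_width: 0.084
grip_force: 58.6
```

```bash
cat > kn.py <<'E'
from h import *
def knuckle(s,st,pts=None):
    T=st['position']*1000; yaw=st['tcp_rot'][2]; c,S=np.cos(yaw),np.sin(yaw)
    P,uv=cloud(s); d=P*1000-T; t=np.c_[d[:,0]*c+d[:,1]*S,d[:,0]*S-d[:,1]*c,d[:,2]]; return t,uv,T,yaw
if __name__=='__main__':
    s=snap('wrist'); st=r.get_state(); t,uv,T,yaw=knuckle(s,st); print(T,yaw,st['tcp_rot'],st['grip_width'],st['ft_force'])
    save(s,'w7.png',(240,100,400,260),3.5)
    near=(abs(t[:,1])<25)&(t[:,0]>15)&(t[:,0]<90)
    print(np.histogram(t[near,2],np.arange(-90,40,5)))
    k=near&(t[:,0]>44)&(abs(t[:,2]+20)<6); q=t[k]; print(len(q),cv2.minEnclosingCircle(q[:,:2].astype(np.float32)),np.percentile(q,[1,50,99],axis=0))
    top=t[near&(t[:,0]<45)&(t[:,2]>17)&(t[:,2]<27)]; print('top',len(top),np.median(top,0)); 
    if len(top)>9: print(cv2.minAreaRect(top[:,:2].astype(np.float32)), cv2.fitLine(top[:,:2].astype(np.float32),cv2.DIST_HUBER,0,.01,.01).ravel())
E
python3 kn.py
```

```text
[ 542.18998426 -147.17282232  192.0164398 ] 0.0009266948719273138 [-3.14030462e+00  2.69363805e-03  9.26694872e-04] 0.08254628691534181 [ 0.42494181  0.07677724 -2.43853455]
(array([   0,    0,    1,    0,    1,    1,    2,   11,   17,   27,   24,
         19,   70, 1135,   23,   27,   21,   31,   34,   39,   36,   55,
       1134,    0,    1]), array([-90, -85, -80, -75, -70, -65, -60, -55, -50, -45, -40, -35, -30,
       -25, -20, -15, -10,  -5,   0,   5,  10,  15,  20,  25,  30,  35]))
981 ((56.3820915222168, -0.12574581801891327), 12.579339981079102) [[ 44.45143488  -9.06895276 -24.67589945]
 [ 58.33699763  -0.37138975 -22.63251785]
 [ 68.29938111   8.86087608 -20.89799544]]
top 1169 [29.83052384  0.16643203 21.69766108]
((28.40102195739746, -0.02020549774169922), (8.045881271362305, 26.726837158203125), 89.63722229003906) [ 9.9998891e-01 -4.7106384e-03  2.9214571e+01  1.2878720e-01]
```

View pics/w7.png

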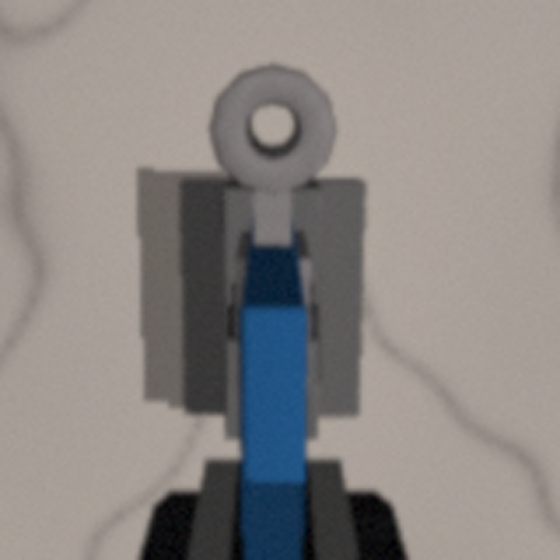

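The crop shows the door held straight, its knuckle ring centred at (273,126), about 58.5 mm ahead of the TCP. I'll swing the door to a staging pose in front of the hinge.

move_arm(targets="3 -12 -10 -6;6 -24 -10 -12;9 -36 -10 -19;12 -48 -10 -26;15 -60 -10 -33;18 -72 -10 -40;21 -84 -10 -47;24 -96 -10 -54;27 -108 -10 -61;30 -120 -10 -68;33 -132 -10 -75;36 -144 -10 -82;39 -156 -10 -88;41 -167 -10 -93;43 -178 -10 -96;45 -185 -10 -97.6;45 -185 0 -97.6;45 -185 0 -97.6;45 -185 0 -97.6")

```text
clock: 15.87
position: [0.5869, 0.037, 0.1915]
tcp_rot: [-3.138, -0.001, 1.703]
ft_force: [0.4, -0.2, -2.3]
grip_width: 0.083
grip_force: 58.6
```

move_arm(targets="0 0 20 0;0 0 45 0;0 0 70 0;0 0 85 0;0 0 90 0;0 0 92 0;0 0 92 0;0 0 92 0;0 0 92 0;0 0 92 0")

```text
clock: 16.7
position: [0.5889, 0.0372, 0.1025]
tcp_rot: [3.139, 0.001, 1.704]
ft_force: [0.2, 0.7, -1.2]
grip_width: 0.078
grip_force: 58.6
```

```bash
cat > al.py <<'E'
from h import *
import sys
from scipy.optimize import least_squares
s=snap('wrist'); st=r.get_state(); T=st['position']*1000; yaw=st['tcp_rot'][2]; c,S=np.cos(yaw),np.sin(yaw)
print(T,np.degrees(yaw),st['tcp_rot'],st['ft_force']); save(s,sys.argv[1],(220,60,420,240),4)
P,uv=cloud(s); d=P*1000-T; t=np.c_[d[:,0]*c+d[:,1]*S,d[:,0]*S-d[:,1]*c,P[:,2]*1000]
def rep(n,a,b,z0,z1,w=15):
    q=t[(t[:,0]>a)&(t[:,0]<b)&(abs(t[:,1])<w)&(t[:,2]>z0)&(t[:,2]<z1)]
    if len(q)<9: print(n,'none');return
    print(n,len(q),'circ',np.round(cv2.minEnclosingCircle(q[:,:2].astype(np.float32))[0],2),'pct',np.percentile(q,[1,50,99],axis=0).round(1).tolist())
    return q
rep('door knuckle',50,72,75,83)
rep('fixed knuckle',70,115,107,113.5,20)
rep('pin head',70,115,138,150,20)
q=rep('door top',15,46,118,128)
if q is not None: v=cv2.fitLine(q[:,:2].astype(np.float32),cv2.DIST_HUBER,0,.01,.01).ravel(); print('door yaw in tool',np.degrees(np.arctan(v[1]/v[0])))
# cabinet front edge: top-surface points, min tx for each ty bin
f=t[(abs(t[:,2]-99)<3)&(t[:,0]>85)&(t[:,0]<260)&(t[:,1]<10)&(t[:,1]>-160)]
print('cab top',len(f)); 
if len(f)>50: print(cv2.minAreaRect(f[:,:2].astype(np.float32)))
E
python3 al.py w8.png
```

```text
[588.75723125  37.31404355 102.35827901] 97.65417263903447 [3.13962265e+00 5.23173430e-04 1.70438684e+00] [ 0.08864146 -0.55695121 -2.7260543 ]
door knuckle 840 circ [58.27  0.97] pct [[50.2, -8.0, 77.1], [58.8, 0.7, 79.3], [67.2, 10.0, 81.0]]
fixed knuckle 1327 circ [93.72  0.28] pct [[83.5, -10.1, 107.5], [90.4, 3.9, 110.4], [102.2, 10.4, 112.2]]
pin head 1866 circ [93.99 -3.66] pct [[87.6, -9.9, 138.6], [93.1, -3.6, 144.4], [99.1, 2.5, 146.3]]
door top 1134 circ [27.81  0.81] pct [[15.4, -3.1, 119.3], [29.1, 0.7, 123.5], [40.3, 4.8, 124.8]]
door yaw in tool -0.21831837
cab top 4448
((101.27793884277344, -64.77240753173828), (31.712862014770508, 149.239501953125), 0.3874126076698303)
```

View pics/w8.png

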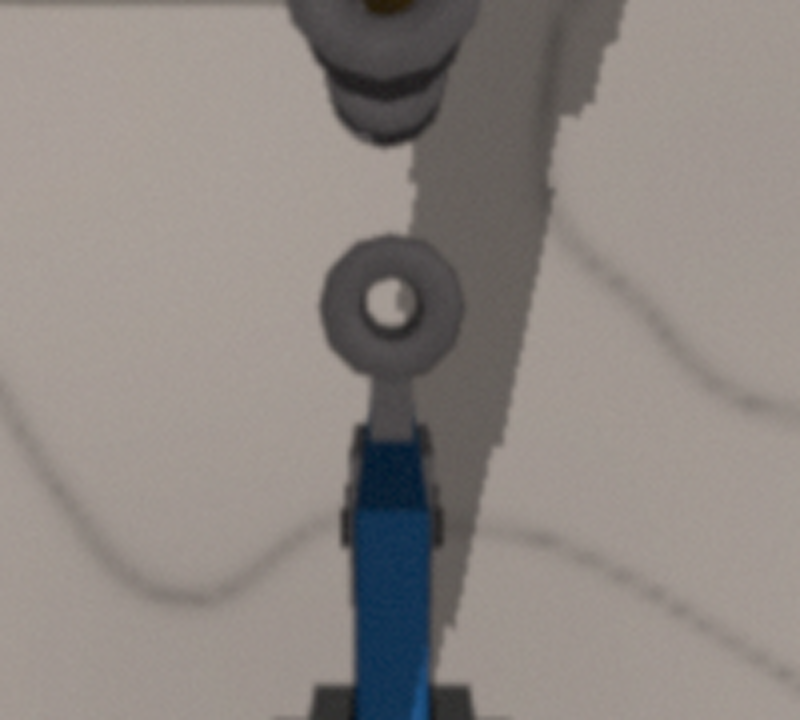

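The crop shows the door knuckle ring centred at (392,305), and the fixed knuckles near column 385. The door needs about -0.8 mm in y and +0.4° of turn. I'll move 20 mm in and measure again.

move_arm(targets="0 -1.2 0.6 0.4;3 -1.2 0.6 0.4;7 -1.2 0.6 0.4;11 -1.2 0.6 0.4;15 -1.2 0.6 0.4;18 -1.2 0.6 0.4;20 -1.2 0.6 0.4;20 -1.2 0.6 0.4;20 -1.2 0.6 0.4;20 -1.2 0.6 0.4;20 -1.2 0.6 0.4")

```text
clock: 17.67
position: [0.5844, 0.0569, 0.1007]
tcp_rot: [3.142, 0.0, 1.697]
ft_force: [-0.1, 0.3, -2.2]
grip_width: 0.083
grip_force: 58.6
```

```bash
cat > al2.py <<'E'
from h import *
from scipy.optimize import least_squares
from scipy.spatial import ConvexHull
out=[]
for i in range(3):
    s=snap('wrist'); st=r.get_state(); V=s['view']
    P,uv=cloud(s); P=P*1000
    T=st['position']*1000; yaw=st['tcp_rot'][2]; c,S=np.cos(yaw),np.sin(yaw); d=P-T
    t=np.c_[d[:,0]*c+d[:,1]*S,d[:,0]*S-d[:,1]*c,P[:,2]]
    def circ(a,b,z0,z1,R,g,sel):
        q=t[(t[:,0]>a)&(t[:,0]<b)&(abs(t[:,1])<14)&(t[:,2]>z0)&(t[:,2]<z1)][:,:2]
        h=q[ConvexHull(q).vertices]; h=h[sel(h)]
        f=least_squares(lambda p:np.hypot(*(h-p[:2]).T)-p[2],[*g,R],loss='soft_l1',f_scale=.3).x; return f.round(2),len(h)
    F=circ(55,90,108.5,113,10,(73.5,0),lambda h:h[:,0]<76)
    D=circ(46,72,76.5,82,10,(58.5,0),lambda h:(h[:,0]<62)&(h[:,0]>51))
    top=t[(t[:,0]>16)&(t[:,0]<45)&(abs(t[:,1])<8)&(t[:,2]>119)&(t[:,2]<128)]
    v=cv2.fitLine(top[:,:2].astype(np.float32),cv2.DIST_HUBER,0,.01,.01).ravel()
    # cabinet front edge
    f=t[(abs(t[:,2]-98.5)<4)&(t[:,0]>75)&(t[:,0]<200)&(t[:,1]<-22)&(t[:,1]>-150)]
    e=[]
    for y in range(-140,-24,4):
        b=f[(f[:,1]>=y)&(f[:,1]<y+4)]
        if len(b)>10: e.append((b[:,0].min(),y+2))
    e=np.float32(e); w=cv2.fitLine(e,cv2.DIST_HUBER,0,.01,.01).ravel() if len(e)>3 else [0,1,0,0]
    print('F',F,'D',D,'door ang',np.degrees(np.arctan(v[1]/v[0])).round(2),'front ang',np.degrees(np.arctan(-w[0]/w[1])).round(2),len(e),'front x@0',w[2]-w[3]*w[0]/w[1],T.round(1),st['ft_force'].round(1))
print('z fixed',np.median(t[(t[:,0]>60)&(t[:,0]<88)&(abs(t[:,1])<14)&(abs(t[:,2]-111)<2.5)][:,2]),'z door kn',np.median(t[(t[:,0]>48)&(t[:,0]<62)&(abs(t[:,1])<10)&(abs(t[:,2]-79.5)<3)][:,2]))
save(s,'w9.png',(220,60,420,240),4)
E
python3 al2.py
```

```text
F (array([73.7 ,  1.39, 10.57]), 19) D (array([58.32,  0.82,  9.5 ]), 10) door ang -0.21 front ang -0.3 29 front x@0 91.722946 [584.3  56.9 100.7] [-0.1 -0.4 -2.4]
F (array([73.65,  1.39, 10.55]), 18) D (array([58.2 ,  0.74,  9.51]), 9) door ang -0.16 front ang -0.35 29 front x@0 91.76545 [584.3  56.9 100.7] [-0.1  0.  -2.5]
F (array([73.61,  1.47, 10.46]), 24) D (array([58.17,  0.88,  9.54]), 9) door ang 0.21 front ang -0.33 29 front x@0 91.74137 [584.3  56.9 100.7] [-0.4 -0.5 -2. ]
z fixed 110.4649806467296 z door kn 77.64752932533156
```

View pics/w9.png

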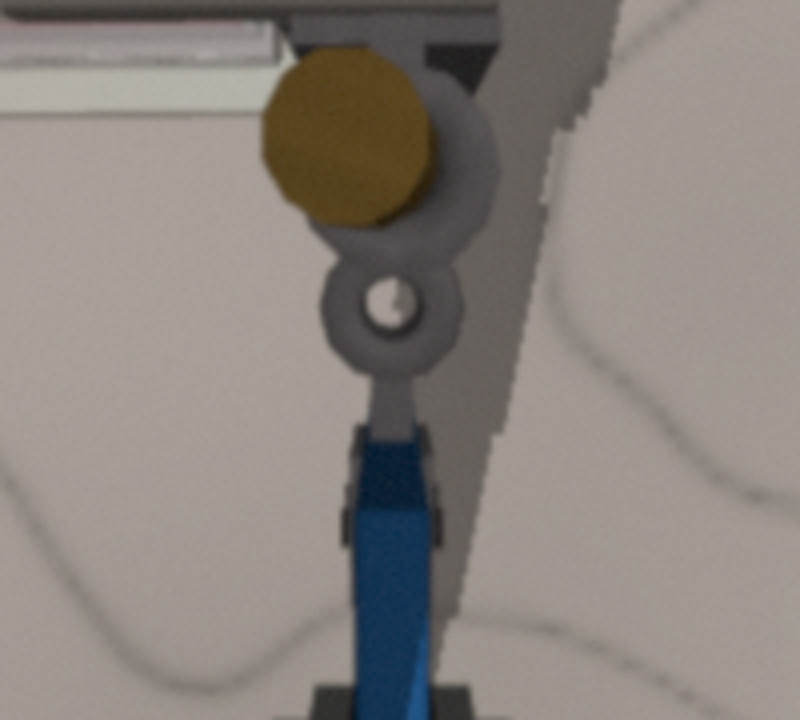

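The fixed knuckle is centred near column 400 and the door ring at 392. That leaves +15.2 mm along x, about +0.7 mm in y and -0.2° of turn.

move_arm(targets="1 0.7 -0.3 -0.2;3 0.7 -0.3 -0.2;5 0.7 -0.3 -0.2;7 0.7 -0.3 -0.2;9 0.7 -0.3 -0.2;11 0.7 -0.3 -0.2;13 0.7 -0.3 -0.2;14.5 0.7 -0.3 -0.2;15.2 0.7 -0.3 -0.2;15.2 0.7 -0.3 -0.2;15.2 0.7 -0.3 -0.2;15.2 0.7 -0.3 -0.2;15.2 0.7 -0.3 -0.2;15.2 0.7 -0.3 -0.2")

```text
clock: 18.98
position: [0.5831, 0.0721, 0.101]
tcp_rot: [-3.142, 0.0, 1.701]
ft_force: [-0.4, 0.6, -2.0]
grip_width: 0.084
grip_force: 58.6
```

```bash
python3 - <<'E'
from h import *
s=snap('scene'); H=np.array([[.5762,.1304,z] for z in(.112,.064,.022)]); p=proj(s,H); print(p)
a=int(p[1,0]);b=int(p[1,1]); save(s,'s2.png',(a-40,b-35,a+40,b+25),10)
w=snap('wrist'); save(w,'w10.png',(220,60,420,240),4)
st=r.get_state(); T=st['position']*1000; yaw=st['tcp_rot'][2]; print(T,np.degrees(yaw),st['ft_force'])
P,uv=cloud(w); P=P*1000; d=P-T; c,S=np.cos(yaw),np.sin(yaw); t=np.c_[d[:,0]*c+d[:,1]*S,d[:,0]*S-d[:,1]*c,P[:,2]]
for n,z0,z1 in(('F',108.5,113),('pin',142,148)):
    q=t[(t[:,0]>40)&(t[:,0]<75)&(abs(t[:,1])<16)&(t[:,2]>z0)&(t[:,2]<z1)]; print(n,len(q),cv2.minEnclosingCircle(q[:,:2].astype(np.float32)))
E
```

```text
[[387.26247663 202.34624061]
 [385.67508469 218.47525621]
 [384.35262577 231.96093045]]
[583.05208511  72.10560331 101.00142083] 97.4445797048215 [ 0.53625824 -0.16499949 -1.06054885]
F 913 ((54.474205017089844, 0.9441210031509399), 14.797919273376465)
pin 1313 ((58.474220275878906, -3.102674722671509), 6.588690757751465)
```

View pics/s2.png

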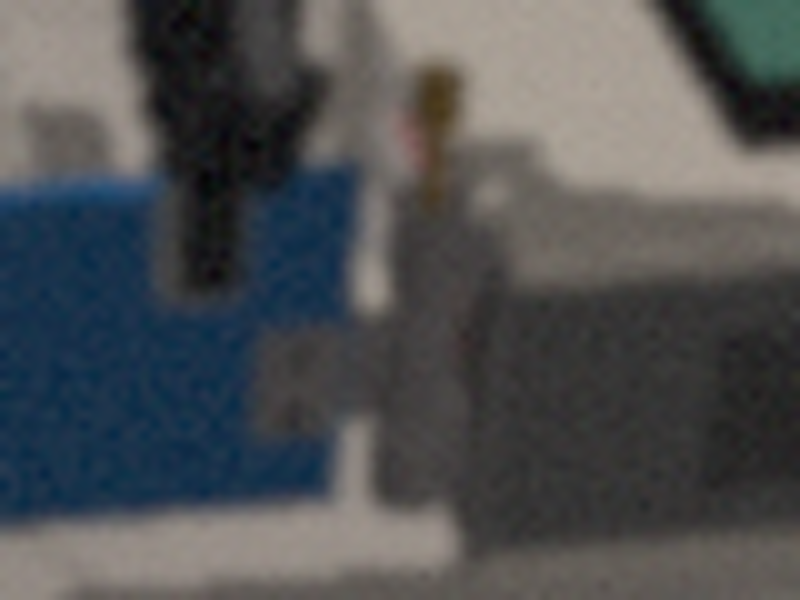

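The scene crop shows the three knuckles forming one continuous column around x=430, with the pin head above it. I'll do one numeric check of the fit, with no picture.

```bash
python3 - <<'E'
from h import *
from scipy.optimize import least_squares
from scipy.spatial import ConvexHull
for i in range(3):
    s=snap('wrist'); st=r.get_state(); T=st['position']*1000; yaw=st['tcp_rot'][2]; c,S=np.cos(yaw),np.sin(yaw)
    P,uv=cloud(s); P=P*1000; d=P-T; t=np.c_[d[:,0]*c+d[:,1]*S,d[:,0]*S-d[:,1]*c,P[:,2]]
    q=t[(np.hypot(t[:,0]-58.3,t[:,1]-.9)<12.5)&(abs(t[:,2]-111)<2)][:,:2]; h=q[ConvexHull(q).vertices]; h=h[(h[:,0]<62)]
    print(least_squares(lambda p:np.hypot(*(h-p[:2]).T)-p[2],[58.3,.9,10],loss='soft_l1',f_scale=.3).x.round(2), q[:,0].min(),np.percentile(q[:,1],[.5,99.5]))
    f=t[(abs(t[:,2]-98.5)<4)&(t[:,0]>60)&(t[:,0]<200)&(t[:,1]<-22)&(t[:,1]>-150)]
    e=np.float32([(b[:,0].min(),y+2) for y in range(-140,-24,4) for b in [f[(f[:,1]>=y)&(f[:,1]<y+4)]] if len(b)>10])
    w=cv2.fitLine(e,cv2.DIST_HUBER,0,.01,.01).ravel()
    top=t[(t[:,0]>16)&(t[:,0]<45)&(abs(t[:,1])<8)&(t[:,2]>119)&(t[:,2]<128)]
    v=cv2.fitLine(top[:,:2].astype(np.float32),cv2.DIST_HUBER,0,.01,.01).ravel()
    print('front ang',np.degrees(np.arctan(-w[0]/w[1])),'door ang',np.degrees(np.arctan(v[1]/v[0])),'axis x',w[2]-w[3]*w[0]/w[1]-18,'top',np.median(top[:,2]),st['ft_force'].round(1),T.round(1))
E
```

```text
[58.39  0.98 10.55] 47.6884207770938 [-6.63865018 11.34752965]
front ang -0.015474705 door ang 0.31083328 axis x 58.457436 top 122.00832087161483 [-0.3  0.  -2.5] [583.1  72.1 101. ]
[58.32  0.99 10.63] 47.56803354033396 [-6.90002722 11.35803526]
front ang -0.0053250426 door ang 0.7357819 axis x 58.422806 top 122.00722716660144 [-0.1  0.5 -1.9] [583.   72.2 101. ]
[58.37  0.95 10.56] 47.749474607842004 [-7.05771744 11.34997809]
front ang 0.030794816 door ang 0.9529896 axis x 58.405533 top 121.95410952282931 [ 0.   0.2 -2.9] [583.1  72.2 101. ]
```

```bash
python3 -c "
from bench import r
print(r.job_done())"
```

```text
the job is handed in; nothing more can be done
None
```

The job is handed in, no verdict returned: the pin is seated and released in the top knuckle, and the gripper holds the blue door upright in the gap, with the knuckle axes about 0.2 mm apart by the wrist camera and nothing touching beneath; I viewed 12 pictures, two over the limit of 10.

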